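# Snap the drilled shaker lid onto the spice jar

## Task

The shaker lid has just been drilled in the small vise: slide the vise's jaw open, then lift the lid out and press it down onto the open jar whose neck it fits, past the click, until it is fully home. Do not stop at the click: keep pressing, and finish with the hand still pressing down firmly on the lid, the jar standing upright on the counter. Leave the other jars and tools where they are.

Things in the scene. Friction and masses are not known exactly. Their poses are not given: they have to be found in the camera images.
- vise: Small grey drill vise bolted to the counter, 193 long, 90 wide. Origin on the counter; its x axis runs along the slide, y across. The face of the fixed jaw (80 wide, top 54 high) is at vise x = 45; moving jaw, rod and round black knob lie to -x. Ways between the jaws 28 high; base to x = -118. A rod bracket 30 wide, 58 high (with a small lever to 75, already released) stands at x = -104 to -116.
- vise_jaw (a joint): Moving jaw of the vise: 0 when closed on the lid (jaw faces 50 mm apart), grows to 0.035 m at full opening as the jaw slides along vise -x. It stays where it is left; about 5 N of sliding friction, no spring.
- jaw_grip (a point): Middle of the top of the moving jaw's rear boss, 54 high; axes as the vise, moves with the jaw. The boss is 34 wide across the vise and reaches from 28 to 54 in height, easily pinched across its width from above. From this point it reaches 18 mm to vise -x and 22 mm to +x, where the equally high but 80 wide front part of the jaw begins.
- lid_seat (a point): Point on the vise: middle of the top of the fixed wooden backing block (40 along the slide, 36 across, top 42 high) between the jaws, on which the lid rests at the start; 25 mm from the fixed jaw's face.
- lid: White plastic snap lid with seven small drilled holes in its top: 50 across, 24 high, 40 g, origin at the centre of its open underside, z up. At the start it lies upright on the backing block, its lower 12 mm between the jaw faces, the upper 12 mm above them. It is hollow 20 deep, with an inner bead 36 across at its lower edge.
- lid_top (a point): Centre of the lid's top face, 24 above its origin.
- jar: The jar to be closed, the narrow-necked open one of three amber glass jars (they change places): loose, 0.3 kg, origin at the centre of its foot, z up. Body 44 across with a paper band, flat shoulder 80 high; on it a neck 34 across with a springy bead 40 across, bevelled at the top, up to 101.
- jar_mouth (a point): Centre of the top of the jar's neck, 101 above its foot. Laid on the neck the lid stops on the springy bead, its underside about 91 above the jar's foot; about 12 N (9 to 15) pushes it over, the force then drops sharply (the click), and 10 mm lower it stops dead, fully home, its underside 81 above the foot, and holds by itself.
- capped_jar: A like jar, already closed with a plain undrilled lid 50 mm across, 105 high; loose, to be left alone. Origin at the centre of its foot.
- wide_jar: A larger open jar, 78 mm across, neck 66 mm across, 74 high; loose, to be left alone. Origin at the centre of its foot.
- mill: Turned wooden pepper mill, 54 across, 148 high, loose, beyond the jars; to be left alone. Origin at the centre of its foot.
- scoop: Steel scoop, 54 across, 85 long, with an 85 mm wooden handle to its -x, lying on the right; to be left alone. Origin on the counter under the back of the scoop.
- drill: Cordless drill lying on its side at the left, about 235 x 195, 62 high; to be left alone. Origin on the counter under its motor housing.
- bit_case: Flat black drill-bit case 75 x 110, 32 high, beyond the vise; to be left alone. Origin at the centre of its underside.

How it is judged:
By the outcome, as a careful person would: the job done as asked, in the order asked, and still so for the second after the job is handed in, while the arm keeps its last pose, push and grip.
It also fails if it takes over 48 s, if anything falls off the work surface, if the arm or the gripper's body presses on something with over 40 N, if the wrist force passes 120 N, or if a joint passes its speed limit or range.

## Robot

A 6-joint arm with a two-finger parallel gripper is mounted at the origin on the work surface. World frame = base frame: x ahead of the robot, y to its left, z up, the work surface at z = 0. Lengths are in m, angles in rad, forces in N, time in s.
With the tool pointing down it reaches from about 0.35 to 0.975 m from the base axis. Payload 4.9 kg.
Tool frame: the origin (TCP) lies midway between the tips of the shut fingers; the grasp point (between the pads) lies 19 mm behind it; x points along the fingers, z is the direction in which the jaws open and shut, and the axes are right-handed (so a half turn about x gives the same grasp; the last joint's range is limited). The gripper opens to 85 mm and grips with 20 to 120 N. Pads are 22 mm wide; open, the fingers measure 114 mm over their backs; the gripper's body (76 mm by 85 mm) begins 54 mm behind the grasp point. The pads swing forward as they close: fully open they stand 13 mm farther back than shut.
Start: joints at [1.127, 0.053, 1.613, -0, 1.476, -0.119], TCP at [0.199, 0.592, 0.231] pointing down, gripper open.
Joint ranges: [-3.01, 3.01], [-1.01, 2.22], [0.06, 2.58], [-1.02, 4.17], [0.09, 2.62], [-3.14, 3.14]. Speed limits (rad/s): [2.57, 2.57, 3.14, 3.14, 3.14, 3.14].

## Interface

Orientations are given as a unit quaternion [w, x, y, z].
In Python, from plant import state, cams, workorder, nets gives the robot as it stands.
- The arm moves only by the tool play_rows, never from a script. Its argument "motion" is a list of rows, each a list of 3 entries, a list of its own where there are three numbers: the closure, from -1 (fully open) to 1 (shut), then the shift along the world's x, y, z in m, then the turn about the world's z in rad. A call has 1 to 5 rows; each row is the pose to reach, as a shift and turn from the pose commanded when the call began; what a row does not reach only later rows make up. A row lasts 1/10 s, in which the tool goes at most 50 mm and 8.59 degrees, less where a joint would pass 70% of its speed; a pose out of reach is approached as far as the arm can. A call with a gripper value outside its range is refused whole. The fingers move at their own pace and stop on an object; the grip force is fixed at half the most. Time passes only in rows, so rows that repeat a pose let the fingers close. It gives the time, the measured TCP pose, the force and the opening at its end, in the units of the state.
- state(): the state, without advancing time (a new reading comes with each control period).
- cams.grab_frame(name): name is "side" or "top" or "wrist"; returns (picture, depth): 420x560x3 uint8, red, green, blue; 420x560 float32, m along the optical axis (not along the pixel's ray), 0 where there is no reading.
- cams.camera_info(name): a dict with "K" (3x3 intrinsics, pixels), "k1" (the pictures are not rectified: a ray, as slopes to the right and down, at radius r is drawn at 1 + k1 r^2 times it, then the intrinsics apply), "rvec" (rotation vector, rad) and "tvec" (3), from world to camera coordinates, as OpenCV has them. Camera axes: x right, y down, z forward; pixel columns grow to the right and rows downward; lengths in m; the calibration is good to about 2 mm. A picture is of the moment at which its call begins: read the wrist's pose just before it. camera_info takes no time and is no camera call; for the wrist camera it gives the pose at the moment of the call.
- workorder.job_done(): hands the job in, once; it reports no verdict.
Trained networks look in the newest picture that a camera, given by its name, has taken for a name from the list of things; names that differ only in an ending like _2 or _b are one class to them, and where a whole thing is asked for, a point or a joint stands for the part that bears it (a point fixed in the world has none). Each returns a list of dicts, best first, with "score" (0 to 1); they miss things now and then, are a little off and sometimes report something else, mostly with a low value. They report only what shows in the picture. A call takes as long as a camera call.
- nets.recognise(camera, target): "at" ([x, y, z] in m, in world coordinates, good to about 4 mm: the middle of the surface that is visible of it).
- nets.landmark_of(camera, target): "at" ([x, y, z] in m, in world coordinates, good to about 4 mm: a listed point, or the origin of a listed thing).
The state is a dict: "time": time; "joint_pos": joint angles; "joint_vel": joint speeds; "joint_efforts": joint torques, N m; "tool_pos": TCP position; "tool_rot": TCP orientation; "contact_force": force on the tool from outside, world axes, zero at the start; "ft_torque": the same for the moment, N m; "gripper_width": opening from 0.0 (shut) to 1.0 (fully open).
Only numpy, scipy, OpenCV 4.12 (cv2) and the standard library are available. Lean on these libraries where they do the work, as an engineer would, in place of code of your own. Each camera call takes 0.05 s, during which the arm holds its last target.

## Working session

There is one attempt and no reset: what is moved stays moved. The work goes in short steps, Python scripts to look and compute and a tool call to move; the robot and the scene stay as the last step left them, time stands still between calls to the robot, and variables do not carry over. Pictures are saved under pics/ and viewed, and the job is handed in when it is done.

Besides the shell and the picture viewer there is one more tool, called as a command line: name --argument value ..., lists and objects as JSON in quotes. play_rows: Moves the arm, as the interface text tells. Its arguments: {"type":"object","properties":{"motion":{"type":"array","items":{"type":"array"}}},"required":["motion"]}

```bash
mkdir -p pics; ls; python3 - <<'E'
from plant import state,cams,workorder,nets
import cv2
s=state();print(s)
for c in ["top","side"]:
    p,d=cams.grab_frame(c);cv2.imwrite(f"pics/{c}0.png",p[:,:,::-1])
    i=cams.camera_info(c);print(c,i)
    for t in ["jaw_grip","lid_seat","lid_top","jar","jar_mouth","vise","capped_jar","wide_jar","mill","lid"]:
        r=nets.landmark_of(c,t);print(t,[(round(q["score"],2),[round(v,4) for v in q["at"]]) for q in r[:3]])
print(state()["time"])
E
```

```text
pics
{'time': 0.0, 'joint_pos': array([ 1.12700944e+00,  5.33386921e-02,  1.61432782e+00,  8.04546998e-06,
        1.47599788e+00, -1.18964754e-01]), 'joint_vel': array([ 0.00047925,  0.00046729,  0.00163849, -0.00034883, -0.00012349,
       -0.00095997]), 'joint_efforts': array([-1.40383530e-03, -3.93688309e+01, -3.70173776e+01, -2.45503761e-04,
        7.10455875e-03, -5.10372288e-06]), 'tool_pos': array([0.19916395, 0.59174603, 0.23005408]), 'tool_rot': array([ 0.57362625, -0.41292196,  0.57491175,  0.41221943]), 'contact_force': array([-0.15863819, -0.01420236, -0.32078728]), 'ft_torque': array([-0.04456711,  0.00707761,  0.03143967]), 'gripper_width': 0.9999883651225152}
top {'K': array([[447.49334154,   0.        , 281.36958384],
       [  0.        , 447.49334154, 214.67173483],
       [  0.        ,   0.        ,   1.        ]]), 'k1': -0.02589501755590311, 'rvec': array([ 2.12147813, -2.13022517,  0.18207315]), 'tvec': array([-0.01445715,  0.62856485,  1.12610145])}
jaw_grip [(0.94, [0.5236, 0.2306, 0.0542])]
lid_seat [(0.6, [0.5952, 0.2295, 0.0401]), (0.37, [0.5872, 0.2241,
[... 561 characters left out ...]
.        ,   1.        ]]), 'k1': -0.10141166693919274, 'rvec': array([ 0.33656736, -2.77631113,  1.16118197]), 'tvec': array([0.58309164, 0.14552756, 0.9952342 ])}
jaw_grip []
lid_seat [(0.89, [0.5976, 0.2274, 0.0408]), (0.18, [0.5201, 0.2315, 0.0551])]
lid_top [(0.68, [0.5949, 0.225, 0.0431]), (0.66, [0.4438, -0.0666, 0.0026]), (0.58, [0.5934, 0.2279, 0.0647])]
jar [(0.87, [0.4452, -0.0695, 0.003])]
jar_mouth [(0.69, [0.4455, -0.062, 0.1019])]
vise [(0.55, [0.5719, 0.2272, 0.0027])]
capped_jar [(0.91, [0.624, -0.0751, 0.0026]), (0.67, [0.5676, -0.4061, 0.0001]), (0.61, [0.5915, 0.2259, 0.0417])]
wide_jar []
mill [(0.56, [0.7275, -0.2718, 0.0005])]
lid [(0.67, [0.5916, 0.2247, 0.0404])]
1.1
```

View pics/top0.png

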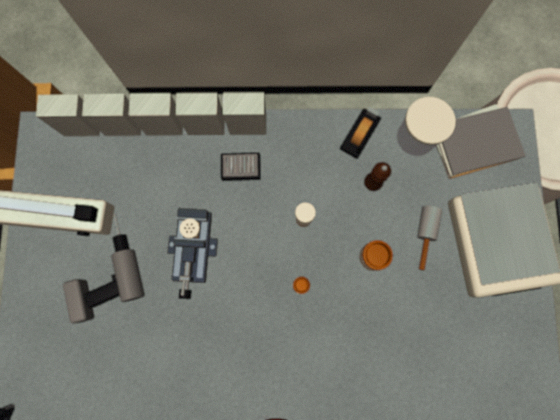

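View pics/side0.png

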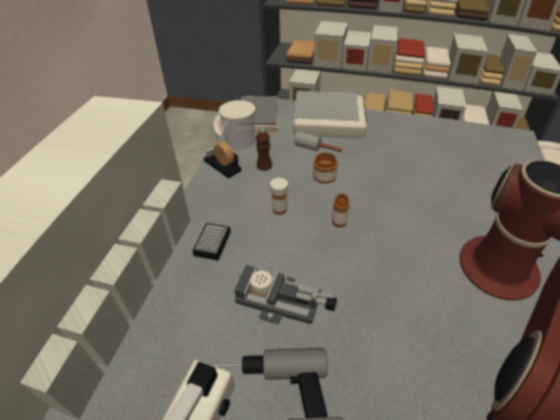

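```bash
cat > h.py <<'E'
import numpy as np,cv2
from plant import state,cams,workorder,nets
from scipy.spatial.transform import Rotation as R
def cloud(c):
    i=cams.camera_info(c);p,d=cams.grab_frame(c)
    K,k1=i["K"],i["k1"];Rm=cv2.Rodrigues(np.array(i["rvec"]))[0];t=np.array(i["tvec"]).ravel()
    v,u=np.mgrid[:420,:560].astype(float)
    q=cv2.undistortPoints(np.stack([u.ravel(),v.ravel()],1)[:,None],K,np.array([k1,0,0,0.]))[:,0]
    z=d.ravel();P=np.c_[q*z[:,None],z]
    W=(P-t)@Rm
    W[z==0]=np.nan
    return p,W.reshape(420,560,3)
def toolyaw():
    q=state()["tool_rot"];m=R.from_quat([q[1],q[2],q[3],q[0]]).as_matrix()
    return m
def sel(W,c,r,z0,z1):
    return (np.hypot(W[...,0]-c[0],W[...,1]-c[1])<r)&(W[...,2]>z0)&(W[...,2]<z1)
def circ(mask,W):
    pts=W[mask][:,:2].astype(np.float32);(c,r)=cv2.minEnclosingCircle(pts);return np.round(c,4),round(r,4),np.round(pts.mean(0),4),len(pts)
E
python3 - <<'E'
from h import *
print(toolyaw().round(3))
p,W=cloud("top")
print("lid",circ(sel(W,(.592,.226),.035,.060,.075),W))
print("jar",circ(sel(W,(.445,-.066),.035,.09,.115),W))
print("jarbody",circ(sel(W,(.445,-.066),.035,.07,.115),W))
print("z counter",np.nanmedian(W[330:350,300:400,2]))
m=(abs(W[...,0]-.55)<.13)&(abs(W[...,1]-.228)<.06)&(W[...,2]>.045)&(W[...,2]<.06)
print("tops z",np.median(W[m][:,2]))
m2=(abs(W[...,0]-.55)<.13)&(abs(W[...,1]-.228)<.055)&(W[...,2]>.012)
print(cv2.minAreaRect(W[m2][:,:2].astype(np.float32)*1000))
m3=m2&(W[...,0]<.5)
for x in np.arange(.41,.68,.01):
    q=W[m2&(abs(W[...,0]-x)<.005)]
    if len(q):print(round(x,2),q[:,1].min().round(4),q[:,1].max().round(4),q[:,2].max().round(3),len(q))
    
E
```

```text
[[ 0.    -0.948  0.319]
 [-0.     0.319  0.948]
 [-1.    -0.     0.   ]]
lid (array([0.5937, 0.2235]), 0.0259, array([0.5927, 0.2238], dtype=float32), 296)
jar (array([ 0.4446, -0.0667]), 0.0192, array([ 0.4449, -0.0666], dtype=float32), 91)
jarbody (array([ 0.4451, -0.0668]), 0.0219, array([ 0.4447, -0.066 ], dtype=float32), 242)
z counter 0.00023971288700252777
tops z 0.05387261853935571
((534.5789184570312, 228.1812286376953), (228.96083068847656, 109.1277847290039), 0.16484646499156952)
0.42 0.2209 0.2482 0.077 24
0.43 0.2197 0.2491 0.075 51
0.44 0.2267 0.2464 0.075 28
0.45 0.1896 0.2379 0.071 37
0.46 0.187 0.2776 0.071 129
0.47 0.1871 0.2759 0.073 117
0.48 0.1861 0.2761 0.05 127
0.49 0.1845 0.2769 0.051 135
0.5 0.185 0.2731 0.051 132
0.51 0.184 0.2745 0.059 135
0.52 0.1838 0.2722 0.058 119
0.53 0.1792 0.2725 0.06 135
0.54 0.1831 0.2826 0.058 143
0.55 0.1737 0.2828 0.058 153
0.56 0.174 0.2809 0.06 136
0.57 0.1744 0.2781 0.071 124
0.58 0.1789 0.2692 0.072 138
0.59 0.179 0.2697 0.072 119
0.6 0.1776 0.2669 0.073 121
0.61 0.1772 0.2672 0.071 115
0.62 0.1773 0.2639 0.07 144
0.63 0.1772 0.2605 0.06 135
0.64 0.1755 0.2611 0.06 115
0.65 0.1859 0.2584 0.058 31
```

play_rows --motion '[[-1,[0.033,-0.037,0],0.1],[-1,[0.066,-0.074,0],0.2],[-1,[0.099,-0.111,0],0.25],[-1,[0.132,-0.148,0],0.25],[-1,[0.165,-0.185,0],0.25]]'

```text
time: 1.65
tool_pos: [0.3654, 0.4058, 0.2315]
tool_rot: [0.518, -0.481, 0.518, 0.481]
contact_force: [0.8, 0.3, -0.2]
gripper_width: 1.002
```

play_rows --motion '[[-1,[0.033,-0.037,0],0],[-1,[0.066,-0.074,-0.01],0],[-1,[0.099,-0.111,-0.03],0],[-1,[0.132,-0.148,-0.05],0],[-1,[0.1575,-0.1775,-0.07],0]]'

```text
time: 2.15
tool_pos: [0.5229, 0.2291, 0.1622]
tool_rot: [0.519, -0.481, 0.518, 0.48]
contact_force: [1.0, 0.8, 0.0]
gripper_width: 0.998
```

play_rows --motion '[[-1,[0,0,0],0],[-1,[0,0,0],0]]'

```text
time: 2.35
tool_pos: [0.5212, 0.2299, 0.1611]
tool_rot: [0.518, -0.48, 0.519, 0.481]
contact_force: [0.8, -0.9, -0.1]
gripper_width: 1.001
```

```bash
python3 - <<'E'
from h import *
s=state();print(s["time"],s["tool_pos"],s["contact_force"]);print(toolyaw().round(3))
p,W=cloud("wrist");cv2.imwrite("pics/w1.png",p[:,:,::-1])
for t in ["jaw_grip","lid_top"]:
    for c in ["wrist"]:
        r=nets.landmark_of(c,t);print(t,[(round(q["score"],2),[round(v,4) for v in q["at"]]) for q in r[:3]])
m=(abs(W[...,0]-.55)<.13)&(abs(W[...,1]-.228)<.06)
for x in np.arange(.47,.66,.01):
    a=W[m&(abs(W[...,0]-x)<.003)&(W[...,2]>.047)]
    if len(a):print(round(x,2),np.percentile(a[:,1],[1,99]).round(4),np.percentile(a[:,2],[5,95]).round(4),len(a))
print("lid",circ(sel(W,(.592,.224),.035,.060,.075),W))
E
```

```text
2.35 [0.52120384 0.22986218 0.16110972] [ 0.79417044 -0.8991471  -0.08311839]
[[-0.002 -0.997  0.077]
 [-0.     0.077  0.997]
 [-1.     0.002 -0.   ]]
jaw_grip [(0.55, [0.5248, 0.2293, 0.0483])]
lid_top [(0.57, [0.587, 0.2221, 0.0666]), (0.34, [0.7687, 0.0988, 0.0001])]
0.47 [0.2224 0.2479] [0.0476 0.0671] 89
0.48 [0.2297 0.2371] [0.0471 0.048 ] 27
0.49 [0.2285 0.2358] [0.0471 0.0482] 31
0.5 [0.1916 0.2464] [0.2357 0.2578] 3023
0.51 [0.169  0.2796] [0.1892 0.2513] 11840
0.52 [0.1686 0.2878] [0.0542 0.2421] 2558
0.53 [0.1682 0.2877] [0.0538 0.2389] 1221
0.54 [0.2124 0.2809] [0.0527 0.0556] 242
0.55 [0.1897 0.2669] [0.0505 0.0553] 603
0.56 [0.1883 0.2656] [0.0525 0.0552] 463
0.57 [0.2106 0.2653] [0.0523 0.0672] 466
0.58 [0.2035 0.2484] [0.0535 0.0675] 346
0.59 [0.201  0.2499] [0.0655 0.0675] 314
0.6 [0.2021 0.2482] [0.0656 0.0678] 285
0.61 [0.2074 0.244 ] [0.0657 0.0676] 195
0.62 [0.1852 0.2628] [0.0484 0.0556] 262
0.63 [0.184  0.2618] [0.0531 0.0554] 370
0.64 [0.1845 0.2609] [0.0533 0.0553] 370
0.65 [0.2368 0.2548] [0.0529 0.0532] 3
lid (array([0.5926, 0.2262]), 0.0263, array([0.5903, 0.2255], dtype=float32), 2187)
```

View pics/w1.png

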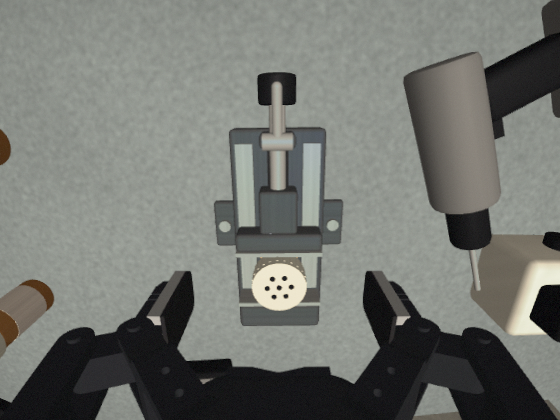

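play_rows --motion '[[-1,[0,0,-0.04],0],[-1,[0,0,-0.08],0],[-1,[0,0,-0.11],0],[-1,[0,0,-0.126],0],[-1,[0,0,-0.126],0]]'

```text
time: 3.0
tool_pos: [0.5192, 0.2311, 0.034]
tool_rot: [0.517, -0.481, 0.519, 0.482]
contact_force: [-1.0, -0.2, -0.1]
gripper_width: 1.003
```

play_rows --motion '[[0.2,[0,0,0],0],[1,[0,0,0],0],[1,[0,0,0],0],[1,[0,0,0],0],[1,[0,0,0],0]]'

```text
time: 3.5
tool_pos: [0.5223, 0.2296, 0.0381]
tool_rot: [0.518, -0.482, 0.518, 0.48]
contact_force: [-2.8, -5.5, 8.4]
gripper_width: 0.381
```

play_rows --motion '[[1,[0,0,0],0],[1,[0,0,0],0],[1,[0,0,0],0]]'

```text
time: 3.8
tool_pos: [0.5224, 0.2296, 0.0381]
tool_rot: [0.518, -0.482, 0.518, 0.48]
contact_force: [-3.0, -6.2, 6.3]
gripper_width: 0.382
```

play_rows --motion '[[1,[-0.004,0.0,0.003],0],[1,[-0.012,0.001,0.004],0],[1,[-0.02,0.0015,0.004],0],[1,[-0.028,0.002,0.004],0],[1,[-0.033,0.0025,0.004],0]]'

```text
time: 4.3
tool_pos: [0.4876, 0.2319, 0.0382]
tool_rot: [0.518, -0.482, 0.519, 0.48]
contact_force: [5.8, -3.4, -11.5]
gripper_width: 0.383
```

play_rows --motion '[[1,[0,0,0],0],[1,[0,0,0],0]]'

```text
time: 4.5
tool_pos: [0.4874, 0.2319, 0.0382]
tool_rot: [0.517, -0.482, 0.519, 0.481]
contact_force: [3.9, -3.1, -10.2]
gripper_width: 0.38
```

play_rows --motion '[[-1,[0,0,-0.002],0],[-1,[0,0,-0.002],0],[-1,[0,0,-0.002],0],[-1,[0,0,-0.002],0],[-1,[0,0,0],0]]'

```text
time: 5.0
tool_pos: [0.4883, 0.2334, 0.0403]
tool_rot: [0.518, -0.481, 0.518, 0.481]
contact_force: [0.2, 0.1, -0.1]
gripper_width: 1.001
```

play_rows --motion '[[-1,[0,0,0.03],0],[-1,[0,0,0.07],0],[-1,[0.01,0,0.11],0],[-1,[0.02,0,0.135],0],[-1,[0.02,0,0.135],0]]'

```text
time: 5.5
tool_pos: [0.512, 0.2341, 0.1811]
tool_rot: [0.522, -0.483, 0.515, 0.479]
contact_force: [0.7, -0.2, 0.8]
gripper_width: 1.004
```

```bash
python3 - <<'E'
from h import *
for k in range(1): state()
s=state();print(s["time"],s["tool_pos"],s["contact_force"],s["gripper_width"])
p,W=cloud("wrist");cv2.imwrite("pics/w2.png",p[:,:,::-1])
r=nets.landmark_of("wrist","lid_top");print([(round(q["score"],2),[round(v,4) for v in q["at"]]) for q in r[:3]])
m=sel(W,(.592,.225),.035,.060,.075);print("lid w",circ(m,W),np.median(W[m][:,2]))
m=(abs(W[...,0]-.55)<.13)&(abs(W[...,1]-.228)<.06)
for x in np.arange(.5,.66,.01):
    a=W[m&(abs(W[...,0]-x)<.003)&(W[...,2]>.047)]
    if len(a):print(round(x,2),np.percentile(a[:,1],[1,99]).round(4),np.percentile(a[:,2],[5,95]).round(4),len(a))
p,W=cloud("top")
m=sel(W,(.592,.225),.035,.060,.075);print("lid t",circ(m,W),np.median(W[m][:,2]))
E
```

```text
5.5 [0.51198029 0.23414752 0.18113756] [ 0.71354726 -0.21421787  0.81711775] 1.004049196804624
[(0.88, [0.5912, 0.2245, 0.0634])]
lid w (array([0.5924, 0.2253]), 0.0262, array([0.5903, 0.2257], dtype=float32), 1896) 0.06650985213599897
0.5 [0.1726 0.2839] [0.2098 0.2708] 11648
0.51 [0.1686 0.2878] [0.0518 0.2621] 2441
0.52 [0.1714 0.2877] [0.0536 0.2577] 1338
0.53 [0.1919 0.2825] [0.0508 0.0555] 443
0.57 [0.2103 0.2413] [0.0485 0.067 ] 391
0.58 [0.2032 0.2484] [0.0535 0.0676] 297
0.59 [0.2011 0.2509] [0.0655 0.0676] 271
0.6 [0.2023 0.2482] [0.0657 0.0677] 243
0.61 [0.2074 0.2438] [0.0658 0.0676] 177
0.62 [0.1848 0.2628] [0.0483 0.0556] 225
0.63 [0.1845 0.2612] [0.0534 0.0556] 338
0.64 [0.1838 0.2601] [0.0533 0.0555] 314
0.65 [0.2502 0.2598] [0.0526 0.054 ] 6
lid t (array([0.5932, 0.224 ]), 0.0258, array([0.5929, 0.2237], dtype=float32), 295) 0.06648225098015574
```

View pics/w2.png

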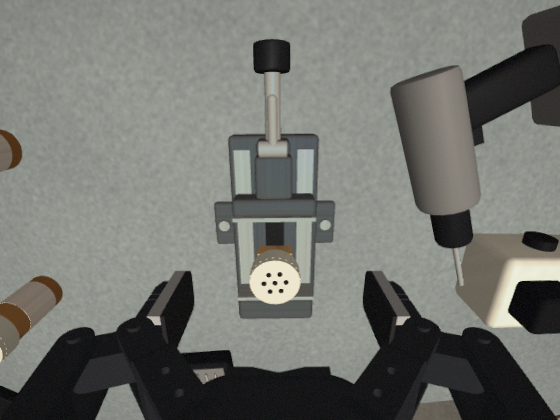

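play_rows --motion '[[-1,[0.04,-0.004,-0.02],0],[-1,[0.075,-0.008,-0.04],0],[-1,[0.083,-0.0085,-0.06],0],[-1,[0.083,-0.0085,-0.08],0],[-1,[0.083,-0.0085,-0.08],0]]'

```text
time: 6.15
tool_pos: [0.5871, 0.2235, 0.0884]
tool_rot: [0.515, -0.479, 0.522, 0.483]
contact_force: [-0.3, 0.2, -0.1]
gripper_width: 0.999
```

play_rows --motion '[[-1,[0,0,0],0],[-1,[0,0,0],0]]'

```text
time: 6.35
tool_pos: [0.5912, 0.2249, 0.0956]
tool_rot: [0.519, -0.481, 0.518, 0.481]
contact_force: [0.5, -0.6, -0.7]
gripper_width: 1.001
```

play_rows --motion '[[-1,[0.001,0,-0.02],0],[-1,[0.001,0,-0.04],0],[-1,[0.001,0,-0.057],0],[-1,[0.001,0,-0.057],0],[-1,[0.001,0,-0.057],0]]'

```text
time: 6.85
tool_pos: [0.5923, 0.2248, 0.0383]
tool_rot: [0.518, -0.481, 0.518, 0.481]
contact_force: [-0.2, -0.2, -0.3]
gripper_width: 0.995
```

play_rows --motion '[[0,[0,0,0],0],[1,[0,0,0],0],[1,[0,0,0],0],[1,[0,0,0],0],[1,[0,0,0],0]]'

```text
time: 7.35
tool_pos: [0.5932, 0.225, 0.0395]
tool_rot: [0.519, -0.481, 0.518, 0.481]
contact_force: [-1.3, -0.2, 5.2]
gripper_width: 0.562
```

play_rows --motion '[[1,[0,0,0],0],[1,[0,0,0],0]]'

```text
time: 7.55
tool_pos: [0.5932, 0.225, 0.0395]
tool_rot: [0.519, -0.481, 0.518, 0.481]
contact_force: [-0.9, -0.3, 6.2]
gripper_width: 0.566
```

play_rows --motion '[[1,[0,0,0.02],0],[1,[0,0,0.05],0],[1,[0,0,0.09],0],[1,[0,0,0.13],0],[1,[-0.01,-0.02,0.16],0]]'

```text
time: 8.05
tool_pos: [0.5832, 0.2059, 0.2009]
tool_rot: [0.519, -0.482, 0.517, 0.481]
contact_force: [0.7, -0.6, -0.8]
gripper_width: 0.562
```

play_rows --motion '[[1,[-0.019,-0.037,0],0],[1,[-0.038,-0.075,0],0],[1,[-0.057,-0.112,0],0],[1,[-0.076,-0.15,0],0],[1,[-0.095,-0.188,0],0]]'

```text
time: 8.55
tool_pos: [0.4861, 0.0155, 0.1976]
tool_rot: [0.518, -0.481, 0.518, 0.481]
contact_force: [-0.3, 0.4, -0.5]
gripper_width: 0.558
```

play_rows --motion '[[1,[-0.015,-0.03,0],0],[1,[-0.03,-0.06,0],0],[1,[-0.042,-0.083,0],0],[1,[-0.042,-0.083,0],0],[1,[-0.042,-0.083,0],0]]'

```text
time: 9.05
tool_pos: [0.4451, -0.0664, 0.1978]
tool_rot: [0.519, -0.481, 0.518, 0.481]
contact_force: [0.1, -0.2, -0.1]
gripper_width: 0.562
```

```bash
python3 - <<'E'
from h import *
s=state();print(s["time"],s["tool_pos"],s["contact_force"],s["gripper_width"])
print(toolyaw().round(3))
p,W=cloud("wrist");cv2.imwrite("pics/w3.png",p[:,:,::-1])
for t in ["jar_mouth","lid_top"]:
    r=nets.landmark_of("wrist",t);print(t,[(round(q["score"],2),[round(v,4) for v in q["at"]]) for q in r[:3]])
print("jar w",circ(sel(W,(.445,-.066),.035,.09,.115),W))
p,W=cloud("top");cv2.imwrite("pics/t3.png",p[:,:,::-1])
p,W=cloud("side");cv2.imwrite("pics/s3.png",cv2.resize(p[100:300,220:480,::-1],None,fx=3,fy=3))
for t in ["jar","jar_mouth","lid_top","lid"]:
    r=nets.landmark_of("side",t);print(t,[(round(q["score"],2),[round(v,4) for v in q["at"]]) for q in r[:3]])
E
```

```text
9.05 [ 0.44507141 -0.06644277  0.19777747] [ 0.05284203 -0.19517385 -0.06027729] 0.562010093081482
[[ 0.    -0.997  0.076]
 [ 0.     0.076  0.997]
 [-1.    -0.     0.   ]]
jar_mouth [(0.59, [0.4432, -0.0664, 0.0986])]
lid_top [(0.65, [0.5665, -0.4051, -0.0024]), (0.61, [0.4435, -0.0651, 0.2248]), (0.16, [0.4919, 0.2324, 0.0513])]
jar w (array([ 0.4428, -0.0645]), 0.0186, array([ 0.442 , -0.0649], dtype=float32), 810)
jar [(0.94, [0.446, -0.0641, 0.0013]), (0.34, [0.4442, -0.0653, 0.2016])]
jar_mouth [(0.63, [0.4452, -0.064, 0.1047])]
lid_top [(0.73, [0.5704, 0.2257, 0.001]), (0.69, [0.4467, -0.0646, 0.2211])]
lid [(0.52, [0.4433, -0.0668, 0.199])]
```

View pics/w3.png

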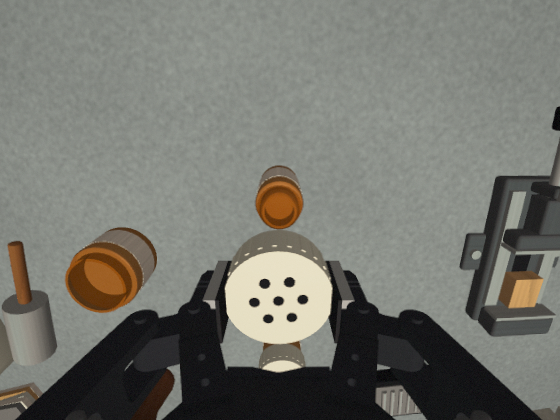

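View pics/s3.png

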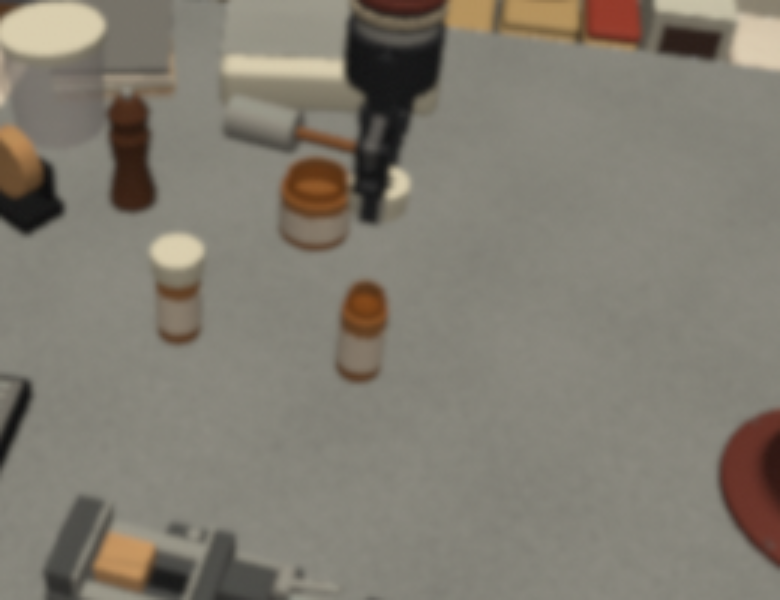

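```bash
python3 - <<'E'
from h import *
p,W=cloud("wrist")
T=state()["tool_pos"];print(T)
ok=np.isfinite(W[...,2])
g=p.astype(int)
white=(g.min(2)>170)
m=sel(W,T[:2],.04,T[2]+.015,T[2]+.04)&white
print("lid",circ(m,W),np.percentile(W[m][:,2],[5,50,95]))
# image ellipse of lid top face
n,lab,st,ce=cv2.connectedComponentsWithStats(white.astype(np.uint8));
l=lab[318,270] or lab[270,278];mm=(lab==l).astype(np.uint8)
cs,_=cv2.findContours(mm,cv2.RETR_EXTERNAL,cv2.CHAIN_APPROX_NONE);c=max(cs,key=len);print("ell",cv2.fitEllipse(c),st[l])
i=cams.camera_info("wrist");Rm=cv2.Rodrigues(np.array(i["rvec"]))[0];C=-Rm.T@np.array(i["tvec"]).ravel();print("cam",C,i["k1"])
def ray(u,v,z):
    q=cv2.undistortPoints(np.array([[[u,v]]],float),i["K"],np.array([i["k1"],0,0,0]))[0,0]
    d=Rm.T@np.r_[q,1];return C+d*(z-C[2])/d[2]
# project all lid contour points to plane z of top
zt=T[2]+.0265
P=np.array([ray(*x[0],zt) for x in c]).astype(np.float32)[:,:2]
print("contour y range",P[:,1].min(),P[:,1].max(),"x",P[:,0].min(),P[:,0].max())
# jar: rim at z .101
cv2.imwrite("pics/w3j.png",cv2.resize(p[150:240,235:325,::-1],None,fx=6,fy=6,interpolation=cv2.INTER_CUBIC))
cv2.imwrite("pics/w3l.png",cv2.resize(p[220:350,210:350,::-1],None,fx=5,fy=4.6,interpolation=cv2.INTER_CUBIC))
for u,v in [(278,203),(278,178+50)]:print(ray(u,v,.101))
E
```

```text
[ 0.44529657 -0.06602372  0.19784608]
lid (array([ 0.4444, -0.0654]), 0.0259, array([ 0.4434, -0.0655], dtype=float32), 7098) [0.22386025 0.22474604 0.22562897]
ell ((278.02020263671875, 297.2419128417969), (91.39198303222656, 106.7362289428711), 89.580078125) [ 225  252  107   92 7115]
cam [ 0.3623375  -0.05949349  0.34077307] -0.0607509218244672
contour y range -0.08988196 -0.041414637 x 0.42019042 0.46978965
[ 0.43701061 -0.06519801  0.101     ]
[ 0.45936508 -0.06683646  0.101     ]
```

View pics/w3j.png

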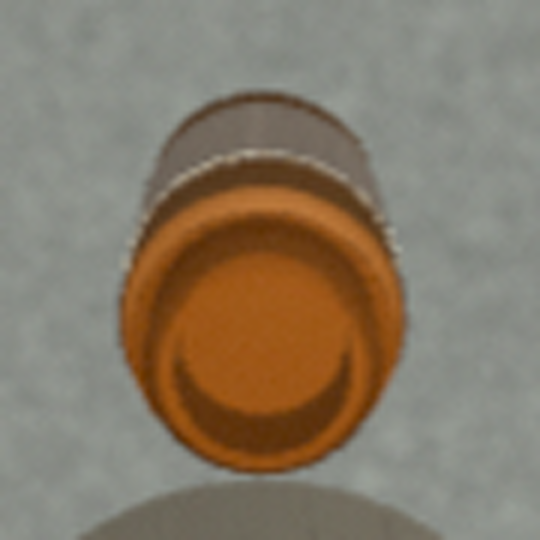

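View pics/w3l.png

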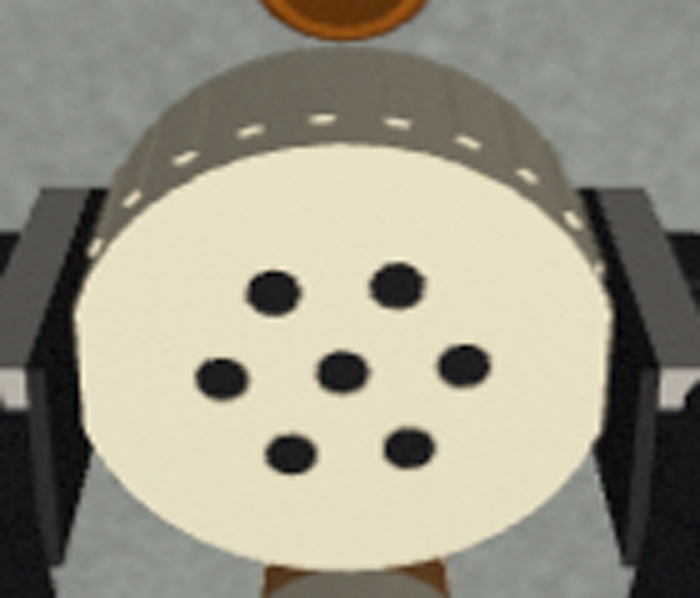

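play_rows --motion '[[1,[-0.001,0.0006,-0.03],0],[1,[-0.0012,0.0006,-0.06],0],[1,[-0.0012,0.0006,-0.08],0],[1,[-0.0012,0.0006,-0.08],0],[1,[-0.0012,0.0006,-0.08],0]]'

```text
time: 10.05
tool_pos: [0.4441, -0.0657, 0.1182]
tool_rot: [0.518, -0.481, 0.518, 0.481]
contact_force: [0.2, -0.0, 0.7]
gripper_width: 0.562
```

```bash
python3 - <<'E'
from h import *
s=state();print(s["time"],s["tool_pos"],s["contact_force"],s["gripper_width"])
p,W=cloud("wrist");cv2.imwrite("pics/w4.png",p[:,:,::-1])
p,W=cloud("side");cv2.imwrite("pics/s4.png",cv2.resize(p[150:250,280:400,::-1],None,fx=6,fy=6,interpolation=cv2.INTER_CUBIC))
E
```

```text
10.05 [ 0.44408155 -0.06570208  0.11817732] [ 0.17566953 -0.0170912   0.66056457] 0.5621757831250969
```

View pics/w4.png

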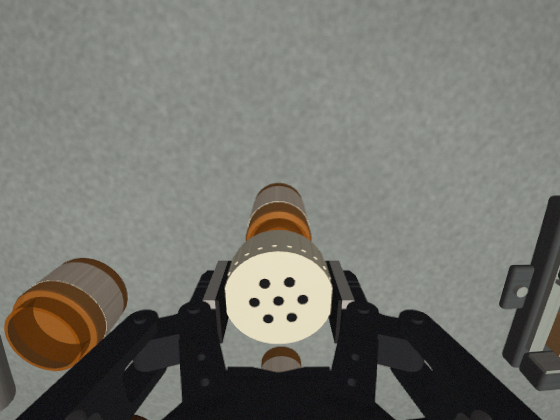

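View pics/s4.png

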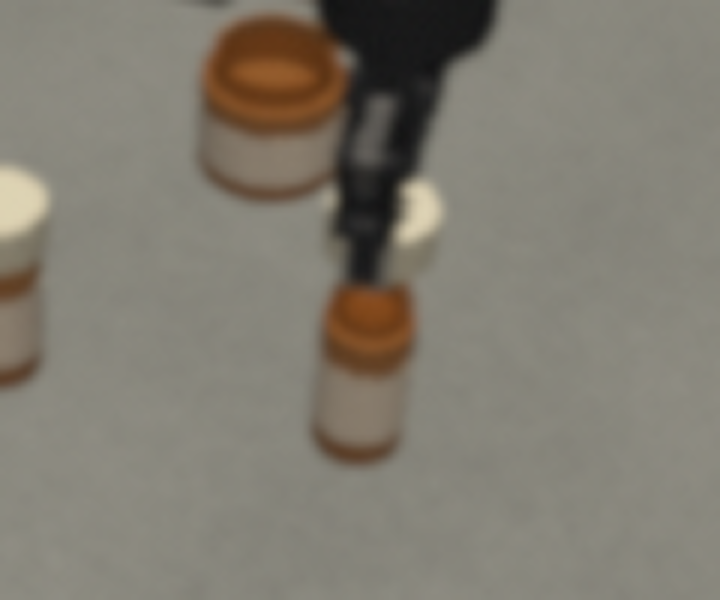

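play_rows --motion '[[1,[0,0,-0.01],0],[1,[0,0,-0.02],0],[1,[0,0,-0.025],0],[1,[0,0,-0.027],0],[1,[0,0,-0.027],0]]'

```text
time: 10.65
tool_pos: [0.4437, -0.0656, 0.0904]
tool_rot: [0.518, -0.481, 0.518, 0.481]
contact_force: [0.5, 0.1, -1.0]
gripper_width: 0.563
```

play_rows --motion '[[1,[0,0,-0.0015],0],[1,[0,0,-0.003],0],[1,[0,0,-0.003],0]]'

```text
time: 10.95
tool_pos: [0.4444, -0.0658, 0.0883]
tool_rot: [0.519, -0.481, 0.518, 0.481]
contact_force: [0.2, 0.3, 0.4]
gripper_width: 0.566
```

play_rows --motion '[[1,[0,0,-0.001],0],[1,[0,0,-0.002],0],[1,[0,0,-0.002],0]]'

```text
time: 11.25
tool_pos: [0.445, -0.0659, 0.0873]
tool_rot: [0.519, -0.482, 0.518, 0.48]
contact_force: [0.0, 1.3, 6.4]
gripper_width: 0.561
```

play_rows --motion '[[1,[0,0,-0.001],0],[1,[0,0,-0.002],0],[1,[0,0,-0.002],0]]'

```text
time: 11.55
tool_pos: [0.4451, -0.0659, 0.0857]
tool_rot: [0.519, -0.482, 0.518, 0.48]
contact_force: [-1.5, 0.7, 7.1]
gripper_width: 0.565
```

play_rows --motion '[[1,[0,0,-0.001],0],[1,[0,0,-0.002],0],[1,[0,0,-0.003],0],[1,[0,0,-0.003],0]]'

```text
time: 11.95
tool_pos: [0.4428, -0.0654, 0.0794]
tool_rot: [0.518, -0.48, 0.519, 0.482]
contact_force: [0.6, 1.0, -4.2]
gripper_width: 0.565
```

play_rows --motion '[[1,[0,0,-0.001],0],[1,[0,0,-0.002],0],[1,[0,0,-0.003],0],[1,[0,0,-0.003],0]]'

```text
time: 12.35
tool_pos: [0.4446, -0.0659, 0.0785]
tool_rot: [0.519, -0.481, 0.518, 0.481]
contact_force: [1.2, 0.2, 0.4]
gripper_width: 0.563
```

play_rows --motion '[[1,[0,0,-0.002],0],[1,[0,0,-0.003],0],[1,[0,0,-0.004],0],[1,[0,0,-0.004],0],[1,[0,0,-0.004],0]]'

```text
time: 12.85
tool_pos: [0.447, -0.0666, 0.0788]
tool_rot: [0.519, -0.483, 0.517, 0.479]
contact_force: [-5.2, 1.8, 19.1]
gripper_width: 0.566
```

play_rows --motion '[[1,[0,0,-0.002],0],[1,[0,0,-0.003],0],[1,[0,0,-0.003],0],[1,[0,0,-0.003],0]]'

```text
time: 13.25
tool_pos: [0.4492, -0.0673, 0.0791]
tool_rot: [0.52, -0.484, 0.517, 0.478]
contact_force: [-7.1, 2.5, 32.0]
gripper_width: 0.565
```

play_rows --motion '[[1,[-0.0015,0.0005,0],0],[1,[-0.003,0.001,0],0],[1,[-0.003,0.001,0],0],[1,[-0.003,0.001,0],0]]'

```text
time: 13.65
tool_pos: [0.446, -0.0662, 0.0785]
tool_rot: [0.52, -0.484, 0.517, 0.478]
contact_force: [-5.0, 2.2, 28.9]
gripper_width: 0.563
```

```bash
python3 - <<'E'
from h import *
s=state();print(s["time"],s["tool_pos"],s["contact_force"],s["gripper_width"])
print(toolyaw().round(3))
p,W=cloud("side");cv2.imwrite("pics/s5.png",cv2.resize(p[150:250,280:400,::-1],None,fx=6,fy=6,interpolation=cv2.INTER_CUBIC))
for t in ["jar","lid","lid_top","capped_jar","wide_jar"]:
    r=nets.landmark_of("side",t);print(t,[(round(q["score"],2),[round(v,4) for v in q["at"]]) for q in r[:3]])
p,W=cloud("wrist");cv2.imwrite("pics/w5.png",p[:,:,::-1])
m=sel(W,s["tool_pos"][:2],.03,.095,.115)&(p.min(2)>170)
A=W[m];print(circ(m,W),np.median(A[:,2]));c=np.linalg.lstsq(np.c_[A[:,:2]-A[:,:2].mean(0),np.ones(len(A))],A[:,2],rcond=None)[0];print("slope",c)
E
```

```text
13.65 [ 0.4459842  -0.06619253  0.07848417] [-4.97194028  2.21340972 28.92816027] 0.5626116279170487
[[ 0.01  -0.997  0.075]
 [-0.003  0.075  0.997]
 [-1.    -0.01  -0.002]]
jar [(0.74, [0.4458, -0.0659, 0.0038]), (0.17, [0.6221, -0.0753, 0.0015])]
lid [(0.4, [0.448, -0.0635, 0.0798])]
lid_top [(0.5, [0.4459, -0.0639, 0.1039])]
capped_jar [(0.85, [0.6248, -0.0745, 0.0018])]
wide_jar [(0.78, [0.5165, -0.2688, 0.0007])]
(array([ 0.4454, -0.0657]), 0.0258, array([ 0.4438, -0.0656], dtype=float32), 7052) 0.10550926511813394
slope [-0.00069827 -0.00356565  0.10550077]
```

View pics/w5.png

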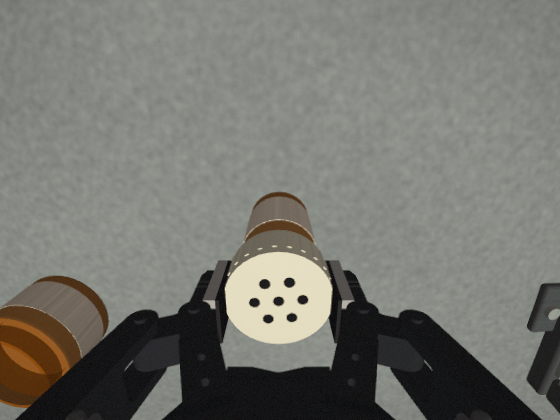

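View pics/s5.png

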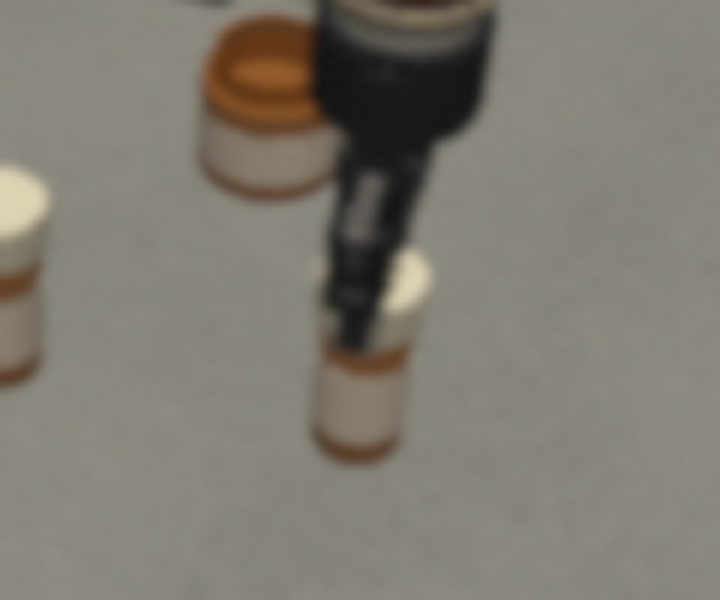

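play_rows --motion '[[1,[0,0,0],0],[1,[0,0,0],0],[1,[0,0,0],0],[1,[0,0,0],0],[1,[0,0,0],0]]'

```text
time: 14.5
tool_pos: [0.446, -0.0662, 0.0785]
tool_rot: [0.52, -0.484, 0.517, 0.478]
contact_force: [-6.2, 3.0, 28.8]
gripper_width: 0.566
```

```bash
python3 - <<'E'
from h import *
s=state();print(s["time"],s["tool_pos"],s["contact_force"],s["gripper_width"])
if s["contact_force"][2]>22: print(workorder.job_done())
E
```

```text
14.5 [ 0.44600112 -0.06622567  0.078487  ] [-6.16566908  2.96606983 28.78528885] 0.5658482153456958
the job is handed in; nothing more can be done
None
```

I opened the vise jaw about 35 mm, lifted the lid out, and pressed it onto the narrow-necked jar. The lid went past the click to a dead stop. The job was handed in at about 14.5 s with the hand still gripping the lid and pressing down at about 29 N.

**Lid home:** the last checks put the lid top at 105.5 mm, against 105 mm expected when fully home. It was level to within 0.004 rad and had not slipped in the fingers.

**Jar and surroundings:** the jar stands upright, about 1 mm from where it started. The capped jar measured where it was. The network put the wide jar about 7 mm from its first reading, but those came from different cameras. The gripper never went near it, and it looked unmoved in the pictures. I did not re-measure the mill, scoop, drill or bit case.

**Remaining disagreement:** a small sideways force of about 6 to 7 N is still there, and the tool is tilted about 0.01 rad under the load.

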